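# Check the latching stop button of a machine

## Robot

A 7-joint arm with a two-finger parallel gripper is mounted at the origin on a cart in front of the work surface, level with it; the furniture and walls round the work are solid. World frame = base frame: x ahead of the robot, y to its left, z up, the work surface at z = 0. Lengths are in m, angles in rad, forces in N, time in s.
With the tool pointing down it reaches from about 0.425 to 0.95 m from the base axis. Payload 4.7 kg.
Tool frame: the origin (TCP) lies midway between the tips of the shut fingers; the grasp point (between the pads) lies 19 mm behind it; z points along the fingers, y is the direction in which the jaws open and shut (so a half turn about z gives the same grasp; the last joint's range is limited). The gripper opens to 87 mm and grips with 3 to 60 N. Pads are 19 mm wide; open, the fingers measure 117 mm over their backs; the gripper's body (75 mm by 190 mm) begins 51 mm behind the grasp point.
Start: joints at [1.138, 0.469, -0.049, 1.532, 0.024, 1.141, -0.082], TCP at [0.265, -0.621, 0.223] pointing down, gripper open.
Joint ranges: [-2.59, 2.59], [-0.33, 1.99], [-1.39, 1.29], [0.1, 2.45], [-1.04, 4.18], [0.21, 1.99], [-2.66, 2.66]. Speed limits (rad/s): [2.57, 2.57, 3.14, 3.14, 3.14, 3.14, 3.14].

## Interface

Orientations are given as [roll, pitch, yaw] about the fixed x, y, z axes, in that order (R = Rz(yaw) Ry(pitch) Rx(roll)).
In Python, from workcell import arm, cams, ticket, finder, get_clock, get_joints, get_joint_vel, get_joint_efforts, get_eef_pos, get_ee_rot, get_ft_force, get_torque, get_grip_width gives the robot as it stands. The module is installed in compiled form; this text tells all that it offers. Calls block until the motion is done:
- arm.move_ptp(position, orientation): joint-space move of the TCP to a pose.
- arm.move_l(position, frame=None, max_speed=0.15): straight line of the TCP; frame=None keeps the orientation; max_speed is the mean speed in m/s.
- arm.goto_joints(angles): joint-space move.
- arm.let_go() and arm.clamp(force=None): open the fingers fully, or close them until they stop; force is the grip in N (None keeps the last).
- arm.pause(seconds).
- arm.ik(position, orientation): joint angles nearest the present ones, or None.
- cams.camera(name): name is "scene" or "top"; returns a dict with "pixels" (480x640x3 uint8, red, green, blue), "mtx" (3x3 intrinsics, pixels), "rvec" (rotation vector, rad) and "tvec" (3), from world to camera coordinates, as OpenCV has them. Camera axes: x right, y down, z forward; pixel columns grow to the right and rows downward; lengths in m; the calibration is good to about 2 mm. A picture is of the moment at which its call begins. There is no depth.
A pose or a line that the arm cannot do raises arm.MotionError and nothing moves.
- ticket.close_job(): hands the job in, once; it reports no verdict.
Trained networks look in a picture, given as the dict that the camera call returned (one of the last four; its "shot" number tells which), for a name from the list of things; names that differ only in an ending like _2 or _b are one class to them, and where a whole thing is asked for, a point or a joint stands for the part that bears it (a point fixed in the world has none). Each returns a list of dicts, best first, with "confidence" (0 to 1); they miss things now and then, are a little off and sometimes report something else, mostly with a low value. They report only what shows in the picture. A call takes as long as a camera call. They do not tell look-alikes from the thing itself.
- finder.look_for(query, picture): "location" ([x, y, z] in m, in world coordinates, good to about 4 mm: the middle of the surface that is visible of it).
- finder.outline_of(query, picture): "pixels" (480x640 bool, what is visible of it).
- finder.mark_of(query, picture): "location" ([x, y, z] in m, in world coordinates, good to about 4 mm: a listed point, or the origin of a listed thing).
Readings, each from a call of its own:
- get_clock(): time.
- get_joints(): joint angles.
- get_joint_vel(): joint speeds.
- get_joint_efforts(): joint torques, N m.
- get_eef_pos(): TCP position.
- get_ee_rot(): TCP orientation.
- get_ft_force(): force on the tool from outside, world axes, zero at the start.
- get_torque(): the same for the moment, N m.
- get_grip_width(): opening from 0.0 (shut) to 1.0 (fully open).
Only numpy, scipy, OpenCV 4.12 (cv2) and the standard library are available. Lean on these libraries where they do the work, as an engineer would, in place of code of your own. Each camera call takes 0.05 s, during which the arm holds its last target.

## Task

Check the machine's emergency stop: push the mushroom head with the two ears straight in until it latches, and take the fingers off so that it stays down by itself. Then push an ear round clockwise (seen from above) until the latch lets go, and back off so that the head stands fully up and turned back again. Do not press the small start button on the other box, and leave the loose parts on the bench where they stand.

Things in the scene. Friction and masses are not known exactly. Their poses are not given: they have to be found in the camera images.
- stop_station: grey control box, 90 x 90 mm, 60 mm high, fixed to the bench; on its lid a steel collar (42 mm across, top at 66 mm) with a stem and black mushroom head. Origin: centre of the underside. z is up and the head's axis; y is the line of the ears when not twisted; a cable gland sticks out 14 mm at +x. It and the start box swap places; yaw up to 0.6 rad either way
- stop_top (a point): centre of the top of the black mushroom head (50 mm across, flat in the middle, underside 23 mm below the top); 102 mm above the bench when the head is out, about 93 mm when latched
- stop_ear_left (a point): middle of the ear on the head's +y side, 40 mm from the axis and 12 mm below the head's top; moves with the head. Each ear is a radial bar 11 mm thick and 16 mm high (8 mm above and below this point), from the head's rim (25 mm from the axis) to 48 mm; beside and below it there is free room down to the lid at 60 mm height
- stop_ear_right (a point): the same for the ear on the head's -y side
- stop_press (a joint): how far the head is pushed in, m: 0 fully out; pushed to about 0.011 and let go it latches and stays at about 0.009; stop at 0.012. A spring holds it out: 4 N to start, about 7 to 9 N to push it past the latch
- stop_twist (a joint): how far the head is twisted clockwise seen from above, rad: 0 at rest (it cannot turn the other way), end stop at 0.95. A light spring turns it back to 0; with the latch's friction, 2 to 6 N at an ear turn it. When the head is latched, twisting it past about 0.6 frees it: it springs out, and turns back in about 1 s when let go
- start_station: a second grey control box of the same size, fixed to the bench; origin at the centre of its underside. It carries only a small plain start button
- start_top (a point): centre of the top of the start button: a plain black button 25 mm across without ears, 74 mm above the bench. Not to be pressed
- start_button (a joint): how far the start button is pushed in, m: 0 out, 0.006 fully in
- drill_chuck: steel drill chuck standing upright, 46 mm across, 68 mm high; origin at the centre of its underside; loose, to be left alone
- tap_wrench: tap wrench lying flat: a steel bar 200 mm long and 9 mm thick with a block 22 x 50 x 18 mm in its middle, along its y axis; origin under its centre; loose, to be left alone
- vee_block: steel vee block, 60 x 50 mm, 40 mm high, with a V groove in its top; origin at the centre of its underside; loose, to be left alone
- big_nut: hexagon nut lying flat, 36 x 41 mm, 19 mm high; origin at the centre of its underside; loose, to be left alone
Things that resemble listed ones, but are neither listed nor needed, are in the scene too. What is shaped like the stop_station but green or red is not meant.

How it is judged:
By the outcome, as a careful person would: the job done as asked, in the order asked, and still so for the second after the job is handed in, with the robot touching nothing.
It also fails if it takes over 45 s, if anything falls off the work surface, if the arm or the gripper's body presses on something with over 40 N, if the wrist force passes 120 N, or if a joint passes its speed limit or range.

## Working session

There is one attempt and no reset: what is moved stays moved. The work goes in short steps, each a Python script; the robot and the scene stay as the last script left them, time stands still between calls to the robot, and variables do not carry over. Pictures are saved under pics/ and viewed, and the job is handed in when it is done.

```bash
mkdir -p pics; cat > h.py <<'E'
from workcell import *
import numpy as np, cv2
def save(n,im): cv2.imwrite('pics/'+n,cv2.cvtColor(im,cv2.COLOR_RGB2BGR))
def proj(p,P):
    return cv2.projectPoints(np.array(P,float).reshape(-1,3),np.array(p['rvec'],float),np.array(p['tvec'],float),np.array(p['mtx'],float),None)[0].reshape(-1,2)
E
python3 - <<'E'
from h import *
for c in ['scene','top']:
    p=cams.camera(c); save(c+'0.png',p['pixels'])
    for q in ['stop_station','stop_top','stop_ear_left','stop_ear_right','start_top','start_station','drill_chuck','tap_wrench','vee_block','big_nut']:
        for r in finder.mark_of(q,p)[:4]:
            L=np.array(r['location']); print(c,q,round(r['confidence'],2),L.round(3),proj(p,L).round(0))
print(get_clock(),get_eef_pos(),get_ee_rot(),get_grip_width())
E
```

```text
scene stop_station 0.85 [ 0.413 -0.232 -0.003] [[438. 258.]]
scene stop_station 0.82 [ 0.656 -0.367 -0.001] [[419. 182.]]
scene stop_station 0.72 [ 0.589 -0.159  0.002] [[371. 223.]]
scene stop_top 0.82 [ 0.59  -0.153  0.104] [[371. 193.]]
scene stop_top 0.55 [ 0.413 -0.234  0.105] [[447. 226.]]
scene stop_top 0.53 [ 0.657 -0.369  0.098] [[424. 152.]]
scene stop_top 0.23 [ 0.572 -0.116  0.095] [[362. 206.]]
scene stop_ear_left 0.92 [ 0.576 -0.114  0.096] [[360. 205.]]
scene stop_ear_left 0.72 [ 0.398 -0.196  0.089] [[437. 241.]]
scene stop_ear_left 0.67 [ 0.645 -0.329  0.089] [[415. 162.]]
scene stop_ear_right 0.88 [ 0.424 -0.273  0.094] [[456. 220.]]
scene stop_ear_right 0.86 [ 0.593 -0.192  0.088] [[383. 192.]]
scene stop_ear_right 0.85 [ 0.665 -0.402  0.087] [[432. 150.]]
scene start_top 0.43 [0.515 0.343 0.071] [[183. 314.]]
scene start_station 0.92 [ 0.516  0.347 -0.   ] [[189. 334.]]
scene drill_chuck 0.87 [ 0.514  0.136 -0.001] [[280. 293.]]
scene tap_wrench 0.68 [0.39  0.068 0.   ] [[335. 319.]]
scene vee_block 0.84 [0.599 0.029 0.001] [[304. 249.]]
scene big_nut 0.71 [ 0.459
[... 656 characters left out ...]
] [[384. 195.]]
top stop_ear_right 0.57 [ 0.416 -0.271  0.091] [[426. 265.]]
top stop_ear_right 0.34 [ 0.578 -0.114  0.093] [[353. 206.]]
top start_top 0.46 [0.518 0.347 0.077] [[168. 249.]]
top start_top 0.26 [ 0.587 -0.153 -0.005] [[365. 211.]]
top start_station 0.56 [ 0.52   0.355 -0.001] [[172. 254.]]
top start_station 0.19 [ 0.574 -0.116  0.092] [[354. 207.]]
top drill_chuck 0.69 [ 0.515  0.14  -0.004] [[256. 248.]]
top tap_wrench 0.8 [ 0.389  0.064 -0.002] [[289. 294.]]
top vee_block 0.61 [ 0.597  0.032 -0.003] [[295. 213.]]
top big_nut 0.62 [ 0.461 -0.107  0.006] [[353. 259.]]
1.1 [ 0.2652956  -0.62070467  0.22258714] [ 3.14148043e+00 -8.41137042e-05  4.03821682e-01] 1.004131948312767
```

View pics/scene0.png

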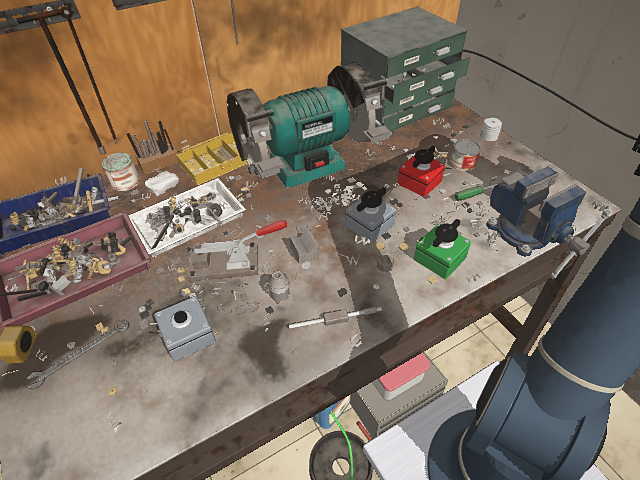

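View pics/top0.png

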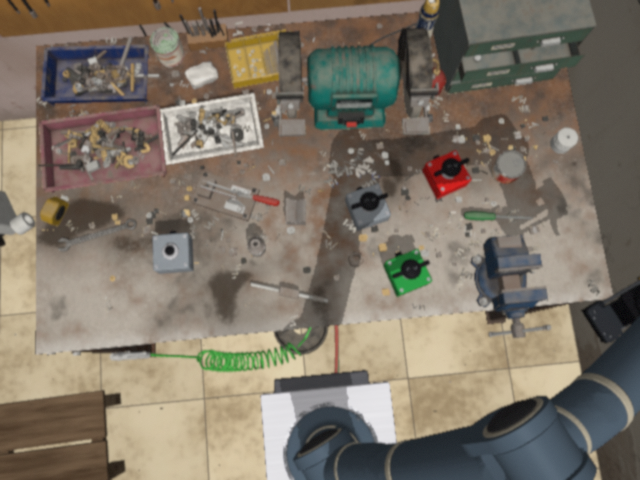

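```bash
python3 - <<'E'
from h import *
a=cv2.imread('pics/top0.png')[130:310,320:500]; cv2.imwrite('pics/crop0.png',cv2.resize(a,None,fx=3.3,fy=3.3,interpolation=cv2.INTER_CUBIC))
E
```

```text
(no output)
```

View pics/crop0.png

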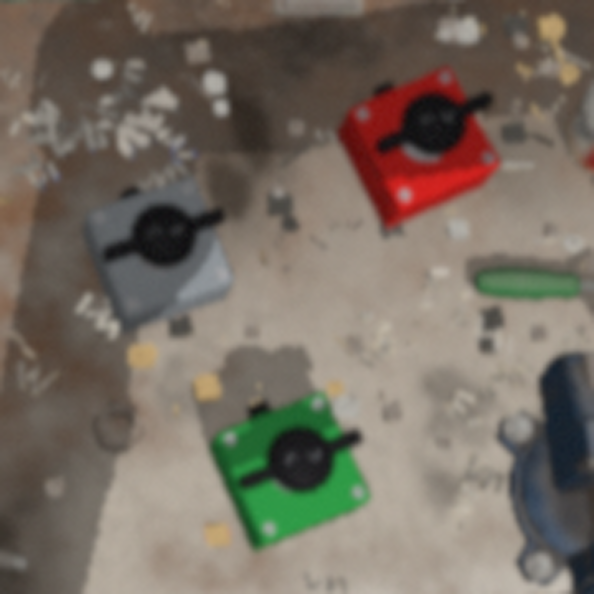

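Candidates for the stop in the top view are grey at (366,205), green at (407,270) and red at (447,170). All three have eared heads. Only the grey box fits, and the crop shows its two ears and the gland at its upper left (+x side). The other grey box, at (172,250), carries the plain start button. The stop's centre is about (0.588, -0.154) with yaw about 0.25.

```bash
python3 - <<'E'
from h import *
for y in [1.82,1.4,1.0,-1.32,-1.7,-2.14,0.4]:
    q=arm.ik([0.588,-0.154,0.2],[np.pi,0,y]); print(y,None if q is None else np.round(q,2))
t=get_clock()
arm.clamp(10)
arm.move_ptp([0.588,-0.154,0.16],[np.pi,0,0.9] if 0 else [np.pi,0,0.4])
print(get_clock()-t,get_eef_pos(),get_grip_width(),get_ft_force(),get_joints())
E
```

```text
1.82 [ 0.63  0.44 -0.59  1.7   0.28  1.08  0.2 ]
1.4 [ 0.56  0.43 -0.5   1.7   0.23  1.07 -0.19]
1.0 [ 0.5   0.41 -0.42  1.71  0.19  1.06 -0.55]
-1.32 [-0.56  0.6   1.11  1.77 -0.58  1.15 -2.16]
-1.7 [-0.56  0.6   1.11  1.77 -0.58  1.15 -2.54]
-2.14 [ 0.97  0.66 -1.18  1.68  0.64  1.24  2.21]
0.4 [ 0.41  0.4  -0.3   1.71  0.13  1.05 -1.1 ]
3.5749999999999997 [ 0.58777518 -0.15571354  0.1600503 ] 0.009030426325552558 [-0.40603615  0.76857023 -0.33161131] [ 0.41312716  0.43818135 -0.29863233  1.7531229   0.1526685   0.97275057
 -1.11832101]
```

```bash
python3 - <<'E'
from h import *
p0=get_eef_pos(); c=[0.588,-0.154]
arm.move_l(c+[0.107],max_speed=0.06)
f0=np.array(get_ft_force()); print(f0)
for z in [0.101,0.098,0.095,0.093,0.0915,0.0908,0.0902,0.0897]:
    arm.move_l(c+[z],max_speed=0.03); arm.pause(0.05)
    f=np.array(get_ft_force())-f0; e=get_eef_pos(); print(z,np.round(e,4),f.round(1))
    if f[2]>14 or e[2]<0.0903: break
arm.move_l(c+[0.16],max_speed=0.08); arm.pause(.1)
print(get_ft_force(),get_clock())
for cm in ['scene','top']:
    p=cams.camera(cm); save(cm+'1.png',p['pixels'])
    u=proj(p,[.588,-.154,.09])[0].astype(int)
    a=p['pixels'][u[1]-45:u[1]+45,u[0]-50:u[0]+50]; save(cm+'1c.png',cv2.resize(a,None,fx=6,fy=6,interpolation=cv2.INTER_CUBIC))
    for q in ['stop_top','stop_ear_left','stop_ear_right']:
        for r in finder.mark_of(q,p)[:4]:
            L=np.array(r['location'])
            if np.hypot(*(L[:2]-c))<.06: print(cm,q,round(r['confidence'],2),L.round(3))
E
```

```text
[ 0.0301718   0.47161235 -0.53243332]
0.101 [ 0.5888 -0.1541  0.1018] [ 0.2 -0.7  4. ]
0.098 [ 0.5888 -0.1541  0.0992] [-0.2 -1.   7.7]
0.095 [ 0.5877 -0.1539  0.0948] [ 0.2 -0.8  1.4]
0.093 [ 0.5875 -0.154   0.093 ] [-1.6 -1.2  4.8]
0.0915 [ 0.5876 -0.154   0.0917] [-0.8 -0.7  6.8]
0.0908 [ 0.5876 -0.154   0.0911] [-1.7 -1.1  6.6]
0.0902 [ 0.5876 -0.154   0.0905] [-2.2  1.1  6.7]
0.0897 [ 0.5876 -0.154   0.0904] [-2.6  0.1  8.6]
[ 0.19624813 -0.32717825  0.36611957] 9.3333
scene stop_top 0.56 [ 0.584 -0.152  0.092]
scene stop_ear_left 0.6 [ 0.573 -0.115  0.084]
scene stop_ear_right 0.87 [ 0.595 -0.189  0.079]
top stop_top 0.62 [ 0.591 -0.154  0.091]
top stop_ear_left 0.63 [ 0.585 -0.154 -0.003]
top stop_ear_left 0.56 [ 0.576 -0.117  0.082]
top stop_ear_right 0.58 [ 0.598 -0.19   0.086]
```

View pics/scene1c.png

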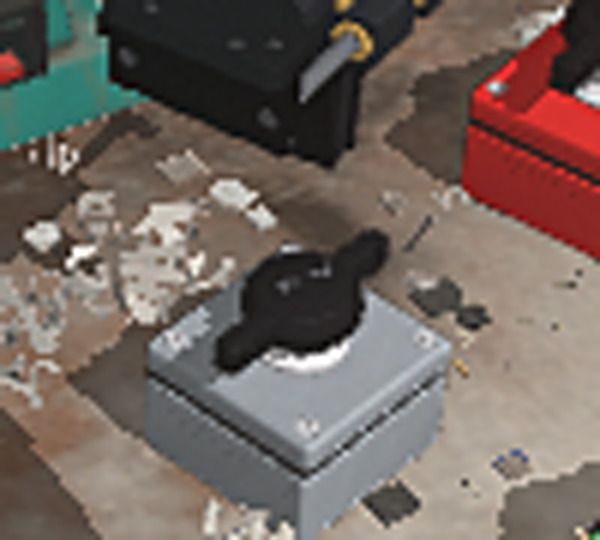

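```bash
python3 - <<'E'
import cv2
a=cv2.imread('pics/scene0.png'); b=cv2.imread('pics/scene1.png')
f=lambda x:cv2.resize(x[165:250,330:410],None,fx=4.8,fy=4.8,interpolation=cv2.INTER_CUBIC)
cv2.imwrite('pics/cmp1.png',cv2.hconcat([f(a),f(b)]))
E
```

```text
(no output)
```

View pics/cmp1.png

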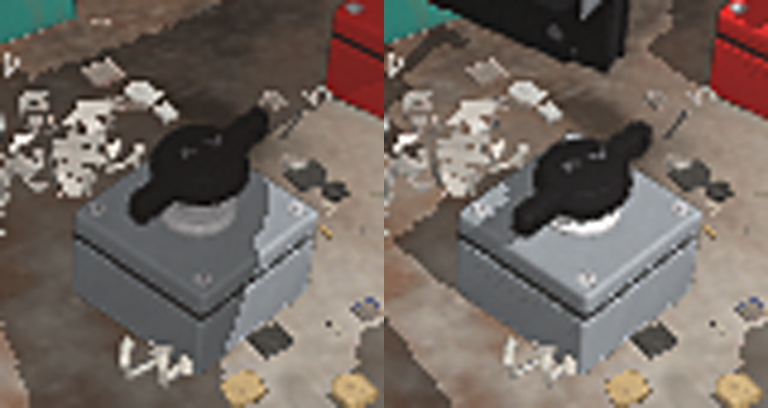

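Comparing the two crops, the head sits visibly lower and the collar gap is nearly closed, so it stays latched untouched. Next is the twist: shut fingers on the near side of the left ear, pushed round clockwise.

```bash
cat >> h.py <<'E'
C=np.array([.588,-.154]); PH=1.82
def pose(tw,d,z,r=.040):
    ph=PH-tw; u=np.array([np.cos(ph),np.sin(ph)]); t=np.array([-u[1],u[0]])
    return list(C+r*u+d*t)+[z],[np.pi,0,ph]
E
python3 - <<'E'
from h import *
P,R=pose(0,.034,.14)
arm.move_ptp(P,R); print(get_clock(),np.round(get_eef_pos(),4),np.round(get_joints(),2))
arm.move_l(pose(0,.034,.069)[0],max_speed=0.1); arm.pause(.1)
f0=np.array(get_ft_force()); print(np.round(get_eef_pos(),4),f0)
for d in [.028,.024,.021,.0195]:
    arm.move_l(pose(0,d,.069)[0],max_speed=0.06)
    f=np.array(get_ft_force())-f0; print(d,np.round(get_eef_pos(),4),f.round(1))
    if np.linalg.norm(f[:2])>2: break
print(get_clock())
E
```

```text
10.8583 [ 0.5454 -0.1239  0.1401] [ 0.63  0.44 -0.63  1.87  0.32  0.93  0.11]
[ 0.5459 -0.1236  0.0698] [-0.22113794  0.15407721 -0.86668064]
0.028 [ 0.5518 -0.1219  0.0695] [-0.1 -0.4  0.8]
0.024 [ 0.5552 -0.121   0.069 ] [-0.4 -0.3  1.6]
0.021 [ 0.558  -0.1203  0.069 ] [0.2 0.6 1.5]
0.0195 [ 0.5593 -0.12    0.069 ] [-0.1 -0.6  1.1]
12.8167
```

```bash
python3 - <<'E'
from h import *
f0=np.array([-.2,.1,0.])
d=.0195
for tw in np.arange(.08,.81,.08):
    P,R=pose(tw,d,.069); arm.move_l(P,R,max_speed=0.06)
    f=np.array(get_ft_force())-f0; ph=PH-tw; t=np.array([-np.sin(ph),np.cos(ph)])
    print(round(tw,2),np.round(np.array(get_eef_pos())-P,4),f.round(1),'tan',round(f[:2]@t,1))
    if np.linalg.norm(f)>20: break
print(get_clock())
for cm in ['scene','top']:
    p=cams.camera(cm); u=proj(p,[.588,-.154,.09])[0].astype(int)
    a=p['pixels'][u[1]-45:u[1]+45,u[0]-50:u[0]+50]; save(cm+'2c.png',cv2.resize(a,None,fx=6,fy=6,interpolation=cv2.INTER_CUBIC))
    for q in ['stop_top','stop_ear_left','stop_ear_right']:
        for r in finder.mark_of(q,p)[:4]:
            L=np.array(r['location'])
            if np.hypot(*(L[:2]-C))<.06: print(cm,q,round(r['confidence'],2),L.round(3))
E
```

```text
0.08 [0.0001 0.0002 0.0001] [ 0.4  0.5 -0.5] tan -0.5
0.16 [-0.0005 -0.0002 -0.0001] [-0.2  0.2  0.9] tan 0.1
0.24 [-0.0004  0.0001 -0.0001] [-1.7  0.6 -0.3] tan 1.7
0.32 [0.0004 0.0001 0.0001] [-0.  -0.6 -0.2] tan -0.0
0.4 [-0.     -0.      0.0001] [-0.8  0.4  0.7] tan 0.8
0.48 [-0.0001  0.0001 -0.    ] [-1.6 -0.5  0.2] tan 1.4
0.56 [-0.0003  0.0002 -0.0001] [-1.6  0.6  0.1] tan 1.7
0.64 [ 0.0006 -0.0002  0.0002] [ 0.2 -1.   0.3] tan -0.5
0.72 [-0.0001  0.0003  0.0001] [-1.8  1.   1.7] tan 2.0
0.8 [-0.0001  0.0002 -0.    ] [-0.4  1.7  0.6] tan 1.2
15.3167
scene stop_top 0.5 [ 0.584 -0.154  0.102]
scene stop_ear_right 0.46 [ 0.565 -0.189  0.09 ]
```

View pics/scene2c.png

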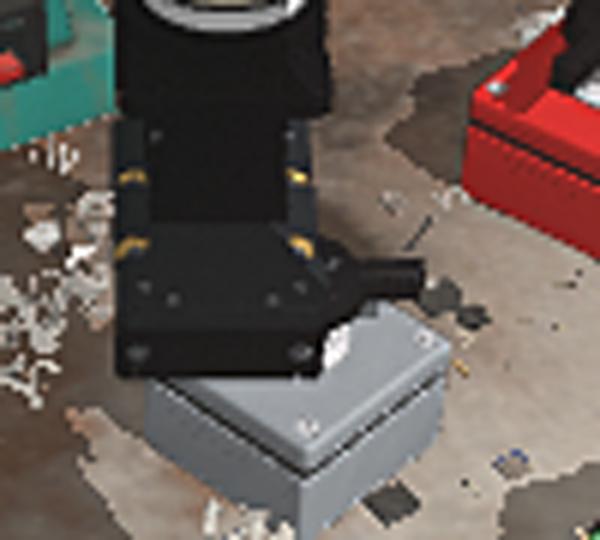

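The right ear has turned about 0.8 rad and the head top is back at about 0.102, so the latch has let go. I'm backing off slowly along the same arc.

```bash
python3 - <<'E'
from h import *
for tw in [.55,.3,.1,0]:
    P,R=pose(tw,.0215,.069); arm.move_l(P,R,max_speed=0.06)
arm.move_l(pose(0,.042,.069)[0],max_speed=.08)
print(get_ft_force(),get_clock())
arm.move_l(pose(0,.042,.16)[0],max_speed=.1)
arm.move_l([.47,-.06,.25],max_speed=.12)
arm.pause(.5)
print(get_clock(),get_ft_force())
for cm in ['scene','top']:
    p=cams.camera(cm); save(cm+'3.png',p['pixels']); u=proj(p,[.588,-.154,.09])[0].astype(int)
    a=p['pixels'][u[1]-45:u[1]+45,u[0]-50:u[0]+50]; save(cm+'3c.png',cv2.resize(a,None,fx=6,fy=6,interpolation=cv2.INTER_CUBIC))
    for q in ['stop_top','stop_ear_left','stop_ear_right']:
        for r in finder.mark_of(q,p)[:4]:
            L=np.array(r['location'])
            if np.hypot(*(L[:2]-C))<.06: print(cm,q,round(r['confidence'],2),L.round(3))
    for q in ['start_top','big_nut','vee_block','drill_chuck','tap_wrench']: print(cm,q,[np.round(r['location'],3) for r in finder.mark_of(q,p)[:1]])
E
python3 - <<'E'
import cv2
a=cv2.imread('pics/scene0.png'); b=cv2.imread('pics/scene3.png')
f=lambda x:cv2.resize(x[165:250,330:410],None,fx=4.8,fy=4.8,interpolation=cv2.INTER_CUBIC)
cv2.imwrite('pics/cmp3.png',cv2.hconcat([f(a),f(b)]))
E
```

```text
[-1.61200041 -0.23390071 -0.14352024] 17.525
20.3167 [ 0.46839195  0.38181535 -0.12647505]
scene stop_top 0.93 [ 0.589 -0.155  0.103]
scene stop_ear_left 0.68 [ 0.576 -0.112  0.096]
scene stop_ear_right 0.85 [ 0.596 -0.193  0.087]
scene start_top [array([0.514, 0.346, 0.072])]
scene big_nut [array([ 0.458, -0.11 ,  0.   ])]
scene vee_block [array([0.596, 0.033, 0.   ])]
scene drill_chuck [array([0.512, 0.139, 0.   ])]
scene tap_wrench [array([ 0.388,  0.063, -0.   ])]
top stop_top 0.4 [ 0.589 -0.156  0.097]
top stop_ear_left 0.54 [ 0.589 -0.151  0.097]
top stop_ear_right 0.48 [ 0.598 -0.191  0.09 ]
top start_top [array([0.519, 0.349, 0.073])]
top big_nut [array([ 0.598, -0.192,  0.092])]
top vee_block [array([ 0.594,  0.031, -0.005])]
top drill_chuck []
top tap_wrench []
```

View pics/cmp3.png

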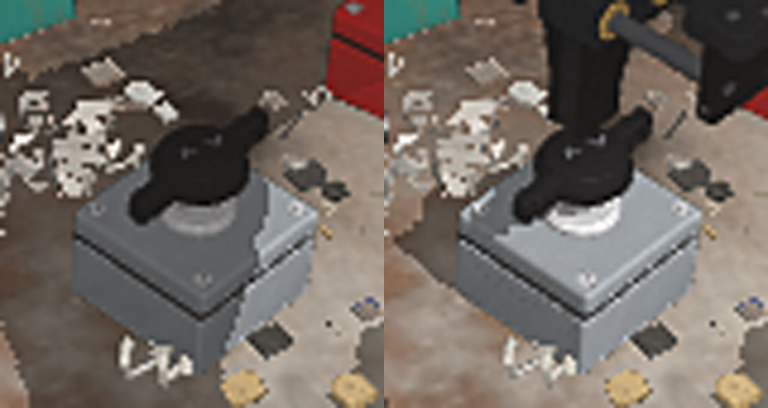

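View pics/top3.png

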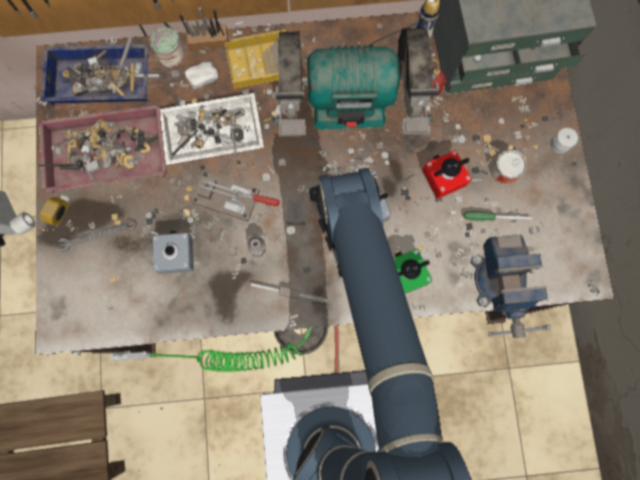

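The head stands at its original height and angle, the collar is visible again, and the loose parts are where they were. The gripper is clear, so I'm handing in.

```bash
python3 - <<'E'
from h import *
print(get_eef_pos(),get_ft_force()); ticket.close_job(); print(get_clock())
E
```

```text
[ 0.46998236 -0.05999287  0.25000023] [-0.47808118  0.26498191 -0.41491264]
the job is handed in; nothing more can be done
the job is handed in; nothing more can be done
```

The emergency stop check is done and handed in at about 20 s, within the 45 s limit.

- **Press:** I pushed the grey station's head straight in to about 11.6 mm, at no more than about 9 N. With the fingers off, the pictures showed it latched: top at about 92 mm and the collar nearly covered.
- **Release:** I pushed the left ear clockwise to about 0.8 rad. The head sprang out, with its top at about 102 mm, and I backed off along the same arc.
- **Final state:** In the scene camera the head is at its original height and angle. The top is at (0.589, -0.155, 0.103) and the ears are at their original positions. The gripper is clear at z = 0.25 and touching nothing.
- **Start button and loose parts:** I never went near the start button. The scene camera finds it, and all the loose parts, within about 4 mm of where they started.

**Check that disagreed:** In the last top view the arm hid the stop station. Its reports there for the left ear and the big nut were wrong, and the chuck and tap wrench were not reported. I relied on the scene camera for all of those, and the chuck and tap wrench still show in place in the top picture.

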